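# Free the brake valve to float and index the repair turntable

### The arm

A 7-joint arm with a two-finger parallel gripper is mounted at the origin on the work surface. World frame = base frame: x ahead of the robot, y to its left, z up, the work surface at z = 0. Lengths are in m, angles in rad, forces in N, time in s.
With the tool pointing down it reaches from about 0.4 to 0.875 m from the base axis. Payload 6.5 kg.
Tool frame: the origin (TCP) lies at the very end of the fingers, on their centre line; the grasp point (between the pads) lies 19 mm behind it; z points along the fingers, y is the line along which they close (so a half turn about z gives the same grasp; the last joint's range is limited). The gripper opens to 85 mm and grips with 20 to 120 N. Pads are 22 mm wide; open, the fingers measure 114 mm over their backs; the gripper's body (76 mm by 85 mm) begins 54 mm behind the grasp point. The pads swing forward as they close: fully open they stand 13 mm farther back than shut.
Start: joints at [1.211, 0.536, -0.004, 1.538, 0.003, 1.067, -0.071], TCP at [0.188, -0.622, 0.231] pointing down, gripper open.
Joint ranges: [-2.7, 2.7], [-0.37, 2.16], [-1.27, 1.26], [0.24, 2.4], [-1.31, 4.45], [0.19, 1.91], [-2.76, 2.76]. Speed limits (rad/s): [2.39, 2.39, 3.14, 3.14, 3.14, 3.14, 3.14].

### API

Orientations are given as a rotation vector (axis times angle).
In Python, from station import get_obs, camera, camera_params, sign_off gives the robot as it stands.
- The arm moves only by the tool drive_tool, never from a script. Its argument "motion" is a list of rows, each an object of numbers: "tx", "ty", "tz": the shift along the tool's x, y, z in cm; "spin": the turn about the tool's z in rad. A call has 1 to 20 rows; each row shifts and turns the commanded pose from where the row before left it, along the tool's axes as they then stand; what a row does not reach is not made up. A row lasts 1/8 s, in which the tool goes at most 62.5 mm and 10.7 degrees, less where a joint would pass 70% of its speed; a pose out of reach is approached as far as the arm can. A call with a gripper value outside its range is refused whole. "jaw" is the opening, from 0 (shut) to 1 (fully open), set as the call begins (left out, the last holds). The fingers move at their own pace and stop on an object; "newtons" is the grip in N (left out, the last holds). Time passes only in rows, so rows that do not move let the fingers close. It gives the time, the measured TCP pose, the force, the opening and the grip force at its end, in the units of the state.
- get_obs(): the state, without advancing time (a new reading comes with each control period).
- camera(name): name is "scene" or "top" or "wrist"; returns the picture (480x640x3 uint8, blue, green, red); there is no depth.
- camera_params(name): a dict with "camera_matrix" (3x3 intrinsics, pixels), "extrinsics" (4x4, takes a point from world to camera coordinates). Camera axes: x right, y up, looking along -z (the intrinsics and any distortion apply to the point x, -y, -z); pixel columns grow to the right and rows downward; lengths in m; the calibration is good to about 2 mm. The wrist camera is an equidistant fisheye: a pixel r from the principal point sees the ray r / f radians off the axis. A picture is of the moment at which its call begins: read the wrist's pose just before it. camera_params takes no time and is no camera call; for the wrist camera it gives the pose at the moment of the call.
- sign_off(): hands the job in; it is judged then, once.
The state is a dict: "time": time; "joint_positions": joint angles; "joint_velocities": joint speeds; "tau": joint torques, N m; "tool_pos": TCP position; "eef_rot": TCP orientation; "wrist_force": force on the tool from outside, world axes, zero at the start; "wrist_torque": the same for the moment, N m; "gripper_width": opening from 0.0 (shut) to 1.0 (fully open); "finger_force": force on a finger pad.
Only numpy, scipy, OpenCV 4.12 (cv2) and the standard library are available. Lean on these libraries where they do the work, as an engineer would, in place of code of your own. Each camera call takes 0.05 s, during which the arm holds its last target. There are 200 camera calls.

### The job

Turn the amplifier on the repair turntable to its next working position. First free the table's hydraulic brake: push the valve's ball-knob lever forward under its guard hood, away from the robot, steadily and without ramming it, past the stiff detent until it snaps into the float notch and stays there on its own. Then pull up the table's spring index plunger, turn the table one hole (45 degrees) counter-clockwise seen from above, and let the plunger drop fully into that hole so the table is locked; leave the tin, wrench and bin where they are.

Things in the scene. Friction and masses are not known exactly. Their poses are not given: they have to be found in the camera images.
- lever (a joint): lever angle (rad) about its level hinge, growing as the knob is pushed along +x of lever_pivot. At 0 it leans 0.30 back from upright (to -x). Starts at -0.10 to 0.12, held by friction (1.5 N). At 0.24 it meets the detent: 10 to 15 N at the knob, then less until the crest at 0.42. Let go before that, it slides back; past it, it snaps ahead, off the finger, to float, 0.59 to 0.64 (end stop)
- lever_knob (a point): centre of the lever's black ball knob, 40 mm across, on a 12 mm steel rod, 130 mm from the lever's hinge
- lever_pivot (a point): centre of the lever's hinge on the grey valve block, 60 mm above the bench; axes: x is the level direction in which the lever is pushed, y the hinge axis, z up. The block is 85 mm (x) by 80 mm (y) and reaches 72 mm above the bench; its base plate is 150 x 130 x 12 mm
- guard_hood (a point): middle of the lower near edge of the valve's fixed steel guard hood, 248 mm above the bench, 5 mm ahead (+x) of the lever's hinge; same axes. The bar runs 64 mm on along +x, is 36 mm high, 182 mm long along y, on two legs at y +-88 mm. An upright gripper strikes it before the lever is past its crest; one tilted 25 to 40 degrees, fingers pointing forward and down, passes below
- turntable (a joint): angle (rad) of the aluminium table about its upright axis, growing counter-clockwise seen from above; 0 at the start with the plunger in its hole; the next hole is at 0.785, the one after at 1.571. Light friction, about 1 N at the plunger
- plunger (a joint): how far (m) the plunger is pulled up: 0 is fully down in a hole, its pin 10 mm deep; above 10 mm it frees the table; stop at 22 mm. A spring pushes it down with 5 to 8 N. Let go between holes, the pin rides on the ring's top (about 10 mm up) and drops when it comes over a hole (1.5 mm play each way)
- plunger_knob (a point): centre of the plunger's round black knob, 34 mm across, 30 mm high, axis upright; fully down it is 113 mm above the bench. It rides on the table's arm, 150 mm from the table's axis, on the robot's side. 16 mm below the knob is a 25 mm round steel boss. The amplifier box on the table stays within 100 mm of the table's axis and 136 mm above the bench
- table_axis (a point): point on the turntable's upright axis, at the top of the fixed grey index ring (336 mm across, with eight holes on a 150 mm radius), 50 mm above the bench
- tin: upright tin, 72 mm across, 110 mm high; origin under its centre; leave alone
- wrench: wrench 180 mm long lying on the bench; leave alone
- bin: open blue parts bin 160 x 110 x 70 mm; origin under its centre; leave alone

How it is judged:
By the outcome, as a careful person would: the job done as asked, in the order asked, and still so for the second after the job is handed in, with the robot touching nothing.
It also fails if it takes over 58 s, if anything falls off the work surface, if the arm or the gripper's body presses on something with over 40 N, if the wrist force passes 120 N, or if a joint passes its speed limit or range.

## Working session

There is one attempt and no reset: what is moved stays moved. The work goes in short steps, Python scripts to look and compute and a tool call to move; the robot and the scene stay as the last step left them, time stands still between calls to the robot, and variables do not carry over. Pictures are saved under pics/ and viewed, at most 10 in all, crops included, and the job is handed in when it is done.

Besides the shell and the picture viewer there is one more tool, called after "Call:" in YAML: its name, and indented under it one key for each argument. drive_tool: Moves the arm, as the interface text tells. Its arguments: {"type":"object","properties":{"motion":{"type":"array","items":{"type":"object","properties":{"tx":{"type":"number"},"ty":{"type":"number"},"tz":{"type":"number"},"spin":{"type":"number"}}}},"jaw":{"type":"number"},"newtons":{"type":"number"}},"required":["motion"]}

```bash
mkdir -p pics; ls; python3 - <<'E'
from station import *
import cv2
print(get_obs())
for n in ("scene","top"):
    cv2.imwrite(f"pics/{n}0.png",camera(n)); p=camera_params(n); print(n,p)
E
```

```text
pics
{'time': 0.0, 'joint_positions': array([ 1.21082851,  0.53715505, -0.00442056,  1.53887707,  0.00259368,
        1.06729155, -0.07117953]), 'joint_velocities': array([ 0.00135748, -0.00071824, -0.00018508,  0.00038605,  0.00094324,
       -0.00041441,  0.00122051]), 'tau': array([ 1.33824069e-03, -5.83405316e+01,  1.04890343e+00, -2.59100640e+01,
        1.22842999e-02,  9.62475431e-03, -1.75615656e-05]), 'tool_pos': array([ 0.18800516, -0.62155764,  0.23041892]), 'eef_rot': array([-3.10608211e+00, -4.59660291e-01,  5.97832697e-04]), 'wrist_force': array([-1.0291192 , -0.14803207,  0.58793939]), 'wrist_torque': array([0.03036476, 0.05105164, 0.00306982]), 'finger_force': 0.0, 'gripper_width': 1.0021211882942835}
scene {'camera_matrix': array([[573.75607043,   0.        , 317.44637465],
       [  0.        , 573.75607043, 234.29594967],
       [  0.        ,   0.        ,   1.        ]]), 'extrinsics': array([[-0.44182693,  0.89693167, -0.01739368,  0.2512798 ],
       [-0.57007421, -0.26574128,  0.77742972,  0.20731609],
       [ 0.69267911,  0.35340508,  0.62872927, -2.12631005],
       [ 0.        ,  0.        ,  0.        ,  1.        ]])}
top {'camera_matrix': array([[471.43886505,   0.        , 317.3911292 ],
       [  0.        , 471.43886505, 240.26053907],
       [  0.        ,   0.        ,   1.        ]]), 'extrinsics': array([[ 0.01559067, -0.99968215,  0.01981247,  0.00725351],
       [ 0.99074042,  0.01811794,  0.13455542, -0.60799161],
       [-0.13487162,  0.0175312 ,  0.99070798, -1.23676805],
       [ 0.        ,  0.        ,  0.        ,  1.        ]])}
```

View pics/scene0.png

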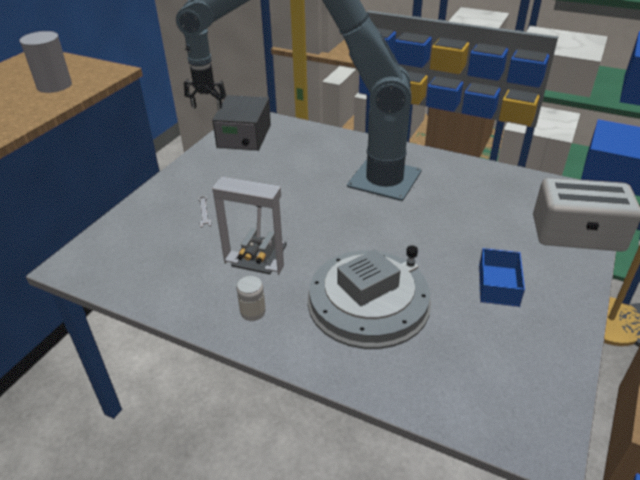

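View pics/top0.png

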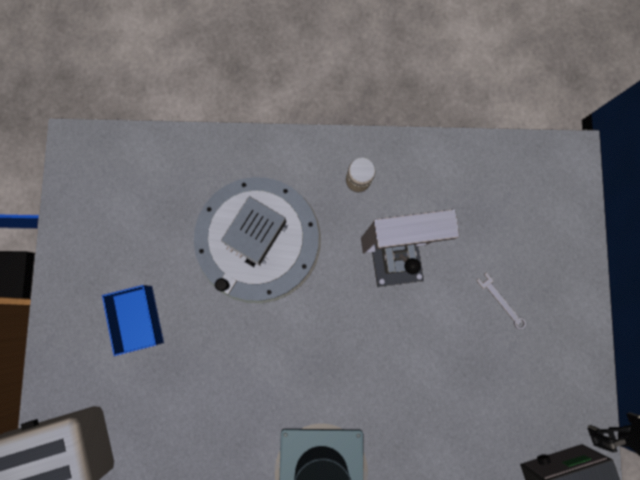

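The scene view shows the plunger knob at about (412,250), with the lever knob hidden behind the hood. The top view shows the ring centre at about (257,238), plunger knob (222,285), lever knob (413,266), and hood bar between (375,220) and (458,225).

```bash
cat >h.py <<'E'
from station import *
import cv2, numpy as np
from scipy.spatial.transform import Rotation as R
def ray(name,px,p=None):
    p=p or camera_params(name); K=p["camera_matrix"];E=p["extrinsics"]
    x=(px[0]-K[0,2])/K[0,0]; y=(px[1]-K[1,2])/K[1,1]
    if name=="wrist":
        r=np.hypot(x,y); s=np.sin(r)/r if r>1e-9 else 1
        d=np.array([x*s,-y*s,-np.cos(r)])
    else: d=np.array([x,-y,-1.])
    Rm=E[:3,:3]; return -Rm.T@E[:3,3], Rm.T@d/np.linalg.norm(d)
def plane(name,px,z,p=None):
    o,d=ray(name,px,p); return o+d*(z-o[2])/d[2]
def tri(rays):
    A=sum(np.eye(3)-np.outer(d,d) for o,d in rays); b=sum((np.eye(3)-np.outer(d,d))@o for o,d in rays)
    x=np.linalg.solve(A,b); return x,[np.linalg.norm(np.cross(x-o,d)) for o,d in rays]
def blobs(im,box,mask):
    x0,y0,x1,y1=box; m=mask(im[y0:y1,x0:x1].astype(int)).astype(np.uint8)
    n,l,s,c=cv2.connectedComponentsWithStats(m)
    return [(c[i]+[x0,y0],s[i]) for i in range(1,n) if s[i,4]>15]
black=lambda a:a.max(2)<45
E
python3 - <<'E'
from h import *
t=cv2.imread("pics/top0.png");s=cv2.imread("pics/scene0.png")
for n,im,b in (("top",t,(205,270,245,300)),("top",t,(395,250,432,282)),("scene",s,(395,238,430,275))):
    print(n,[(c.round(1),q) for c,q in blobs(im,b,black)])
# white disc of the table and hood bar
for n,im,b in (("top",t,(190,170,330,310)),("scene",s,(300,240,440,350))):
    x0,y0,x1,y1=b; m=(im[y0:y1,x0:x1].min(2)>165).astype(np.uint8)
    cs=max(cv2.findContours(m,0,1)[0],key=cv2.contourArea); e=cv2.fitEllipse(cv2.convexHull(cs)); print(n,"disc",np.add(e[0],b[:2]),e)
for n,im,b,th in (("top",t,(360,200,470,255),140),("scene",s,(205,170,295,280),140)):
    x0,y0,x1,y1=b; m=(im[y0:y1,x0:x1].min(2)>th).astype(np.uint8)
    cs=max(cv2.findContours(m,0,1)[0],key=cv2.contourArea); print(n,"hood",cv2.approxPolyDP(cv2.convexHull(cs),3,True)[:,0]+[x0,y0])
cv2.imwrite("pics/c1.png",np.hstack([cv2.resize(t[190:310,350:470],(400,400),interpolation=2),cv2.resize(s[170:290,195:315],(400,400),interpolation=2)]))
E
```

```text
top [(array([221.5, 284.4]), array([ 10,   9,  14,  12, 122], dtype=int32))]
top [(array([412.3, 265.9]), array([ 10,   9,  16,  16, 210], dtype=int32))]
scene [(array([411.5, 251.7]), array([12,  9, 10, 11, 86], dtype=int32))]
top disc [280.6112442  211.24661255] ((90.61124420166016, 41.246612548828125), (18.41771125793457, 49.87006378173828), 134.3392791748047)
scene disc [370.19258118 284.35559464] ((70.19258117675781, 44.355594635009766), (61.82590866088867, 90.0229263305664), 91.00892639160156)
top hood [[454 211]
 [455 236]
 [379 245]
 [375 220]]
scene hood [[209 185]
 [227 176]
 [276 182]
 [281 186]
 [271 198]]
```

View pics/c1.png

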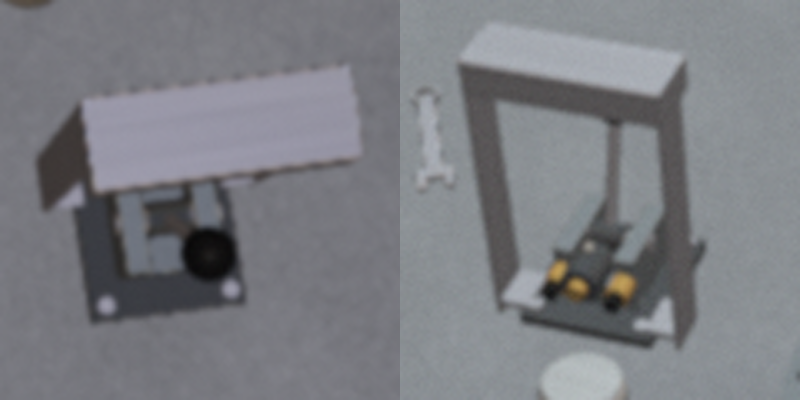

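The crop shows the hood's top-face corners in the top view at about (374.6,220), (455.6,210), (458,237.4), (378.5,247.6). In the scene view they are at about (221,176.6), (280.5,187), (273,198.5), (213,188.6). The lever knob sits in front of the hood, above the plate.

```bash
python3 - <<'E'
from h import *
T=[(374.6,220),(455.6,209.8),(458,237.4),(378.5,247.6)]  # far-left, far-right, near-right, near-left
S=[(273,198.5),(213,188.6),(221.1,176.6),(280.5,187.1)]
H=[]
for a,b in zip(T,S):
    x,e=tri([ray("top",a),ray("scene",b)]); H.append(plane("top",a,.284)); print("hood",x.round(4),np.round(e,4),"plane",H[-1].round(4))
H=np.array(H); ny=H[3]-H[2]+H[0]-H[1]; ya=ny/np.linalg.norm(ny); xa=np.array([ya[1],-ya[0],0]); print("lens",np.linalg.norm(H[3]-H[2]),np.linalg.norm(H[0]-H[3]),"yaw",np.arctan2(xa[1],xa[0]))
g=H.mean(0)-xa*.032; piv=g-xa*.005; print("guard",g,"pivot",piv, "xa",xa)
k,e=tri([ray("top",(221.5,284.4)),ray("scene",(411.5,251.7))]); print("plunger",k,e, plane("top",(221.5,284.4),.118))
for z in (.17,.18,.19): 
    p=plane("top",(412.3,265.9),z); print("lever",p,"rel",(p-piv)@xa,(p-piv)@ya, "r",np.hypot((p-piv)@xa,z-.06))
t=cv2.imread("pics/top0.png");x0,y0=190,170
m=(t[170:310,190:330].min(2)>135).astype(np.uint8); cs=max(cv2.findContours(m,0,1)[0],key=cv2.contourArea); h=cv2.convexHull(cs)
e=cv2.fitEllipse(h); c=np.add(e[0],(x0,y0)); print(e,c,plane("top",c,.06), np.linalg.norm(plane("top",c,.06)[:2]-k[:2]))
# holes
m=lambda a:a.max(2)<75
hs=[plane("top",c,.05)[:2] for c,q in []]
n,l,s,cc=cv2.connectedComponentsWithStats((t[170:310,190:330].max(2)<70).astype(np.uint8))
P=[plane("top",cc[i]+[x0,y0],.05)[:2] for i in range(1,n) if 3<s[i,4]<40]; print(np.round(P,4))
E
```

```text
hood [ 0.6226 -0.1035  0.2795] [0.001 0.001] plane [ 0.6222 -0.1038  0.284 ]
hood [ 0.6487 -0.2837  0.2773] [0.0029 0.0029] plane [ 0.6486 -0.2843  0.284 ]
hood [ 0.5884 -0.2917  0.2776] [0.0015 0.0015] plane [ 0.5867 -0.2881  0.284 ]
hood [ 0.5618 -0.1133  0.2763] [0.0001 0.0001] plane [ 0.5609 -0.1123  0.284 ]
lens 0.17769861930716796 0.06182876875679499 yaw 0.1457157105202297
guard [ 0.57295577 -0.20177927  0.284     ] pivot [ 0.56800876 -0.20250528  0.284     ] xa [0.98940224 0.14520059 0.        ]
plunger [0.48183798 0.25804205 0.11125528] [np.float64(0.0004669868990874338), np.float64(0.00046698689908741716)] [0.48140441 0.25724917 0.118     ]
lever [ 0.53166656 -0.21141554  0.17      ] rel -0.03725083344676081 -0.0035389233291215623 r 0.11613623290118513
lever [ 0.53082023 -0.20920466  0.18      ] rel -0.03776717246235204 -0.0012285830625455964 r 0.12580285893333681
lever [ 0.5299739  -0.20699377  0.19      ] rel -0.03828351147794337 0.0010817572040303597 r 0.135519840802304
((62.87384033203125, 70.95941162109375), (91.6550064086914, 107.12913513183594), 27.617555618286133) [252.87384033 240.95941162] [0.60018014 0.18960183 0.06      ] 0.1367074708862236
[[0.7563 0.2216]
 [0.7415 0.1084]
 [0.6872 0.3134]
 [0.6624 0.2087]
 [0.6624 0.1904]
 [0.6461 0.2   ]
 [0.6479 0.1799]
 [0.6482 0.1611]
 [0.6475 0.143 ]
 [0.6511 0.0379]
 [0.6258 0.1926]
 [0.6261 0.1736]
 [0.6265 0.1553]
 [0.5732 0.3277]
 [0.5445 0.1967]
 [0.5366 0.0529]
 [0.4671 0.1447]]
```

Call:
drive_tool:
  motion:
    - {"tx": 4.8,"ty": 1.45}
    - {"tx": 4.8,"ty": 1.45}
    - {"tx": 4.8,"ty": 1.45}
    - {"tx": 2.4,"ty": -4.5}
    - {"tx": 2.4,"ty": -4.5}
    - {"tx": 2.4,"ty": -4.5}
    - {"tx": 2.4,"ty": -4.5}
    - {"tx": 2.4,"ty": -4.5}
    - {"tx": 2.4,"ty": -4.5}
    - {"tx": 2.4,"ty": -4.5}
    - {"tx": 2.4,"ty": -4.5}
    - {"spin": -0.178}
    - {"spin": -0.178}
    - {"spin": -0.178}
    - {"spin": -0.178}
    - {"spin": -0.178}
    - {"spin": -0.178}
    - {"spin": -0.178}
    - {"spin": -0.178}
  jaw: 1
  newtons: 120

```text
$.motion[0]: bad value
```

```bash
cat >>h.py <<'E'
PIV=np.array([.568,-.2025]);YAW=.1457;XA=np.array([np.cos(YAW),np.sin(YAW)]);YA=np.array([-XA[1],XA[0]])
def info():
    o=get_obs();M=R.from_rotvec(o["eef_rot"]).as_matrix();p=o["tool_pos"]
    print("t",o["time"],"p",p.round(4),"x",M[:,0].round(3),"y",M[:,1].round(3),"rel piv",((p[:2]-PIV)@XA).round(4),((p[:2]-PIV)@YA).round(4),"q",o["joint_positions"].round(2),"F",o["wrist_force"].round(1),"w",round(o["gripper_width"],3))
    return o,M
def need(M,p,target): print("shift tool cm",(M.T@(np.array(target)-p)*100).round(2))
E
python3 - <<'E'
from h import *
o,M=info()
s=camera("scene");cv2.imwrite("pics/s1.png",s)
w=camera("wrist");cv2.imwrite("pics/w1.png",w)
cv2.imwrite("pics/c2.png",np.hstack([cv2.resize(s[90:250,170:330],(400,400),interpolation=2),cv2.resize(w,(400,300))[:, :] if 0 else cv2.copyMakeBorder(cv2.resize(w,(400,300)),0,100,0,0,0)]))
print(camera_params("wrist"))
E
```

```text
t 0.1 p [ 0.1881 -0.6216  0.2305] x [ 0.957  0.29  -0.   ] y [ 0.29  -0.957 -0.002] rel piv -0.4368 -0.3595 q [ 1.21  0.54 -0.    1.54  0.    1.07 -0.07] F [ 0.2 -0.5 -0.7] w 0.999
{'camera_matrix': array([[371.64829954,   0.        , 318.86595781],
       [  0.        , 371.64829954, 241.84302155],
       [  0.        ,   0.        ,   1.        ]]), 'extrinsics': array([[ 0.28879204, -0.95739105, -0.00123928, -0.64948428],
       [ 0.90553822,  0.27357066, -0.32428326,  0.04274612],
       [ 0.31080492,  0.09252821,  0.94595921, -0.38061112],
       [ 0.        ,  0.        ,  0.        ,  1.        ]])}
```

View pics/c2.png

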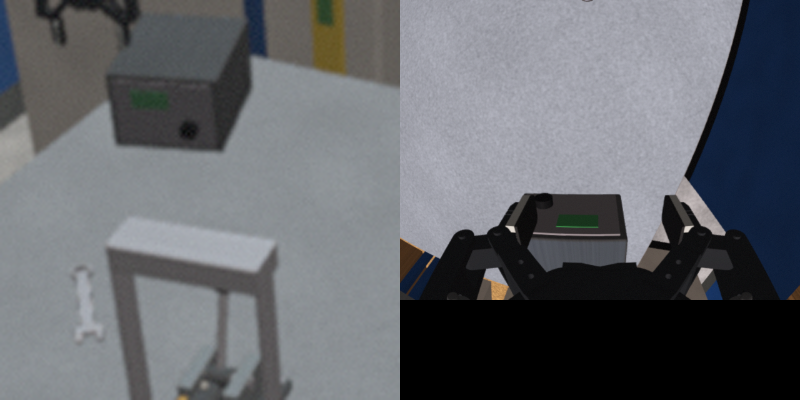

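The wrist view shows the jaw elbows standing outside the finger pads. No tilt is available, so I'll push with the open front finger's back, held low enough that the elbows pass under the hood. The call was refused, so I'll send full rows.

Call:
drive_tool:
  motion:
    - {"tx": 4.8,"ty": 1.45,"tz": 0,"spin": 0}
    - {"tx": 4.8,"ty": 1.45,"tz": 0,"spin": 0}
    - {"tx": 4.8,"ty": 1.45,"tz": 0,"spin": 0}
    - {"tx": 2.4,"ty": -4.5,"tz": 0,"spin": 0}
    - {"tx": 2.4,"ty": -4.5,"tz": 0,"spin": 0}
    - {"tx": 2.4,"ty": -4.5,"tz": 0,"spin": 0}
    - {"tx": 2.4,"ty": -4.5,"tz": 0,"spin": 0}
    - {"tx": 2.4,"ty": -4.5,"tz": 0,"spin": 0}
    - {"tx": 2.4,"ty": -4.5,"tz": 0,"spin": 0}
    - {"tx": 2.4,"ty": -4.5,"tz": 0,"spin": 0}
    - {"tx": 2.4,"ty": -4.5,"tz": 0,"spin": 0}
    - {"tx": 0,"ty": 0,"tz": 0,"spin": -0.178}
    - {"tx": 0,"ty": 0,"tz": 0,"spin": -0.178}
    - {"tx": 0,"ty": 0,"tz": 0,"spin": -0.178}
    - {"tx": 0,"ty": 0,"tz": 0,"spin": -0.178}
    - {"tx": 0,"ty": 0,"tz": 0,"spin": -0.178}
    - {"tx": 0,"ty": 0,"tz": 0,"spin": -0.178}
    - {"tx": 0,"ty": 0,"tz": 0,"spin": -0.178}
    - {"tx": 0,"ty": 0,"tz": 0,"spin": -0.178}
  jaw: 1
  newtons: 120

```text
time: 2.58
tool_pos: [0.418, -0.2219, 0.2312]
eef_rot: [-2.045, -2.385, 0.0]
wrist_force: [-0.0, -0.6, -0.0]
gripper_width: 0.999
finger_force: 0.0
```

```bash
python3 - <<'E'
from h import *
o,M=info()
p=camera_params("wrist");w=camera("wrist");cv2.imwrite("pics/w2.png",w)
print(p["extrinsics"].round(4).tolist())
E
```

```text
t 2.575 p [ 0.418  -0.2219  0.2312] x [-0.152  0.988  0.   ] y [ 0.988  0.152 -0.   ] rel piv -0.1512 0.0026 q [ 0.73  0.26 -0.39  1.97  0.12  0.93  0.43] F [-0.  -0.6 -0. ] w 0.999
[[0.9885, 0.1514, -0.0002, -0.3784], [-0.1432, 0.9351, -0.3241, 0.3097], [-0.0489, 0.3203, 0.946, -0.2889], [0.0, 0.0, 0.0, 1.0]]
```

View pics/w2.png

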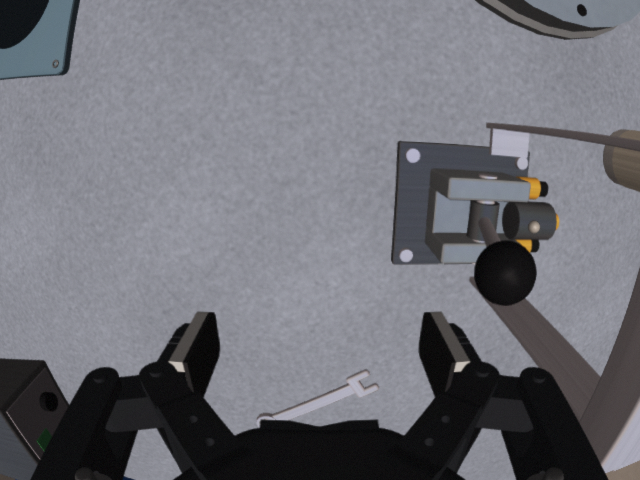

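The wrist view shows the knob at (505,273), plate near corners at about (400,142) and (392,263), and the jaw elbows at bottom left and right. I'll triangulate the knob and check the plate yaw.

```bash
python3 - <<'E'
from h import *
o,M=info()
w=cv2.imread("pics/w2.png")
bl=blobs(w,(465,232,545,310),lambda a:a.max(2)<32); c=max(bl,key=lambda b:b[1][4]); print(c)
k,e=tri([ray("wrist",c[0]),ray("top",(412.3,265.9))]); print("knob",k,e,"rel",(k[:2]-PIV)@XA,(k[:2]-PIV)@YA)
a=plane("wrist",(400,142),.012);b=plane("wrist",(392,263),.012); d=(a-b)[:2]; print(a,b,np.linalg.norm(d),"yaw",np.arctan2(-d[0],d[1]))
m=((a+b)/2)[:2]+.075*XA; print("pivot from plate?",m)
E
```

```text
t 2.625 p [ 0.418  -0.2219  0.2312] x [-0.159  0.987  0.   ] y [ 0.987  0.159 -0.   ] rel piv -0.1512 0.0025 q [ 0.73  0.26 -0.39  1.97  0.12  0.93  0.44] F [-0.7  0.7 -0.4] w 1.0
(array([504.47005076, 272.47817259]), array([  10,    9,   61,   64, 2955], dtype=int32))
knob [ 0.53099419 -0.20802784  0.18041504] [np.float64(0.0010836612252402916), np.float64(0.0010836612252403078)] rel -0.037416270477710685 -9.65762823088523e-05
[ 0.48524178 -0.14782033  0.012     ] [ 0.50382313 -0.27344349  0.012     ] 0.12698993560428146 yaw 0.14684863852101587
pivot from plate? [ 0.56873779 -0.19974303]
```

Call:
drive_tool:
  motion:
    - {"tx": -0.25,"ty": 0,"tz": 3.9,"spin": 0.014}
    - {"tx": 0,"ty": 0,"tz": 3.9,"spin": 0}
    - {"tx": 0,"ty": 0,"tz": 3.8,"spin": 0}
    - {"tx": 0,"ty": 0.5,"tz": 0,"spin": 0}
    - {"tx": 0,"ty": 0.5,"tz": 0,"spin": 0}
    - {"tx": 0,"ty": 0.3,"tz": 0,"spin": 0}
    - {"tx": 0,"ty": 0.3,"tz": 0,"spin": 0}
    - {"tx": 0,"ty": 0.3,"tz": 0,"spin": 0}

```text
time: 3.62
tool_pos: [0.4378, -0.222, 0.1158]
eef_rot: [2.069, 2.363, 0.0]
wrist_force: [0.2, -0.3, -0.5]
gripper_width: 1.0
finger_force: 0.0
```

```bash
python3 - <<'E'
from h import *
info()
s=camera("scene");w=camera("wrist")
cv2.imwrite("pics/c3.png",np.hstack([cv2.resize(s[130:290,170:330],(400,400),interpolation=2),cv2.copyMakeBorder(cv2.resize(w,(400,300)),0,100,0,0,0)]))
E
```

```text
t 3.625 p [ 0.4378 -0.222   0.1158] x [-0.132  0.991 -0.001] y [0.991 0.132 0.001] rel piv -0.1317 -0.0004 q [ 0.65  0.47 -0.33  2.03  0.24  0.69  0.3 ] F [ 0.2 -0.3 -0.5] w 1.0
```

View pics/c3.png

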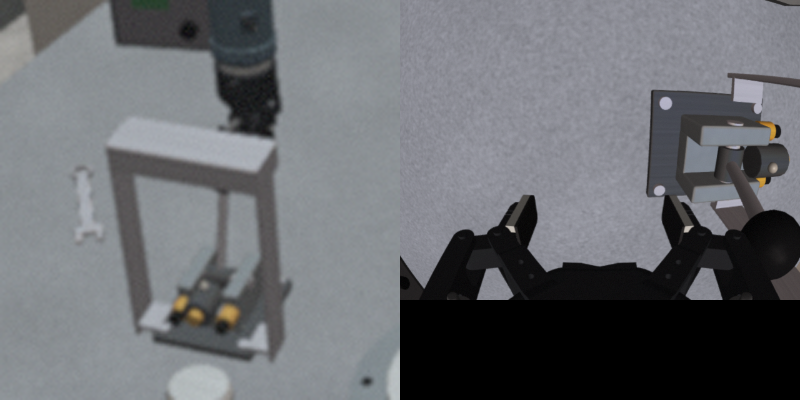

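The wrist view shows the knob at about (770,245) in the crop, just ahead of the front elbow. The hood isn't touched, so I'll push slowly.

Call:
drive_tool:
  motion:
    - {"tx": 0,"ty": 0.25,"tz": 0,"spin": 0}
    - {"tx": 0,"ty": 0.25,"tz": 0,"spin": 0}
    - {"tx": 0,"ty": 0.25,"tz": 0,"spin": 0}
    - {"tx": 0,"ty": 0.25,"tz": 0,"spin": 0}
    - {"tx": 0,"ty": 0.25,"tz": 0,"spin": 0}
    - {"tx": 0,"ty": 0.25,"tz": 0,"spin": 0}
    - {"tx": 0,"ty": 0.25,"tz": 0,"spin": 0}
    - {"tx": 0,"ty": 0.25,"tz": 0,"spin": 0}

```text
time: 4.72
tool_pos: [0.4574, -0.2192, 0.1153]
eef_rot: [2.069, 2.364, 0.0]
wrist_force: [-2.5, 0.4, 1.0]
gripper_width: 0.999
finger_force: 0.0
```

Call:
drive_tool:
  motion:
    - {"tx": 0,"ty": 0.25,"tz": 0,"spin": 0}
    - {"tx": 0,"ty": 0.25,"tz": 0,"spin": 0}
    - {"tx": 0,"ty": 0.25,"tz": 0,"spin": 0}
    - {"tx": 0,"ty": 0.25,"tz": 0,"spin": 0}

```text
time: 5.22
tool_pos: [0.4673, -0.2178, 0.1153]
eef_rot: [2.069, 2.364, 0.0]
wrist_force: [-2.3, 0.3, 1.2]
gripper_width: 0.999
finger_force: 0.0
```

Call:
drive_tool:
  motion:
    - {"tx": 0,"ty": 0.25,"tz": 0,"spin": 0}
    - {"tx": 0,"ty": 0.25,"tz": 0,"spin": 0}
    - {"tx": 0,"ty": 0.25,"tz": 0,"spin": 0}
    - {"tx": 0,"ty": 0.25,"tz": 0,"spin": 0}

```text
time: 5.72
tool_pos: [0.4752, -0.2166, 0.1147]
eef_rot: [-2.067, -2.362, 0.004]
wrist_force: [-8.2, 0.1, 1.5]
gripper_width: 1.003
finger_force: 0.0
```

Call:
drive_tool:
  motion:
    - {"tx": 0,"ty": 0.2,"tz": 0,"spin": 0}
    - {"tx": 0,"ty": 0.2,"tz": 0,"spin": 0}
    - {"tx": 0,"ty": 0.2,"tz": 0,"spin": 0}
    - {"tx": 0,"ty": 0.2,"tz": 0,"spin": 0}

```text
time: 6.22
tool_pos: [0.4794, -0.2157, 0.1136]
eef_rot: [-2.064, -2.357, 0.01]
wrist_force: [-15.2, 0.9, 3.0]
gripper_width: 1.0
finger_force: 0.0
```

```bash
python3 - <<'E'
from h import *
info()
s=camera("scene");w=camera("wrist")
cv2.imwrite("pics/c4.png",np.hstack([cv2.resize(s[130:290,170:330],(400,400),interpolation=2),cv2.copyMakeBorder(cv2.resize(w,(400,300)),0,100,0,0,0)]))
E
```

```text
t 6.225 p [ 0.4794 -0.2157  0.1136] x [-0.132  0.991  0.002] y [ 0.991  0.132 -0.011] rel piv -0.0896 -0.0002 q [ 0.59  0.52 -0.33  1.93  0.24  0.74  0.25] F [-15.2   0.9   3. ] w 1.0
```

View pics/c4.png

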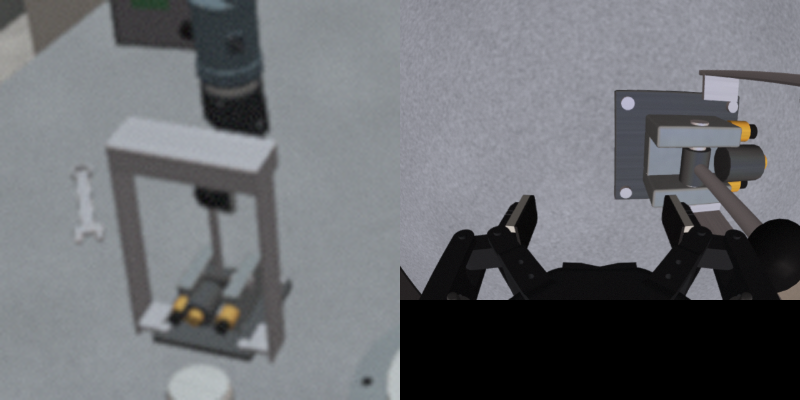

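The lever is on the detent at about 15 N, and the gripper is still clear of the hood face. Continue.

Call:
drive_tool:
  motion:
    - {"tx": 0,"ty": 0.2,"tz": 0,"spin": 0}
    - {"tx": 0,"ty": 0.2,"tz": 0,"spin": 0}
    - {"tx": 0,"ty": 0.2,"tz": 0,"spin": 0}
    - {"tx": 0,"ty": 0.2,"tz": 0,"spin": 0}

```text
time: 6.82
tool_pos: [0.4899, -0.2139, 0.1139]
eef_rot: [-2.065, -2.36, 0.005]
wrist_force: [-6.7, 0.7, -3.0]
gripper_width: 1.002
finger_force: 0.0
```

Call:
drive_tool:
  motion:
    - {"tx": 0,"ty": 0.2,"tz": 0,"spin": 0}
    - {"tx": 0,"ty": 0.2,"tz": 0,"spin": 0}
    - {"tx": 0,"ty": 0.2,"tz": 0,"spin": 0}

```text
time: 7.2
tool_pos: [0.5004, -0.2138, 0.1158]
eef_rot: [2.067, 2.362, 0.002]
wrist_force: [0.5, 0.2, -0.0]
gripper_width: 1.0
finger_force: 0.0
```

```bash
python3 - <<'E'
from h import *
info()
p=camera_params("wrist");w=camera("wrist");s=camera("scene");t=camera("top")
bl=blobs(w,(520,290,640,480),lambda a:a.max(2)<32);print(bl)
cv2.imwrite("pics/c5.png",np.hstack([cv2.resize(s[130:290,170:330],(400,400),interpolation=2),cv2.copyMakeBorder(cv2.resize(w,(400,300)),0,100,0,0,0)]))
E
```

```text
t 7.2 p [ 0.5004 -0.2138  0.1158] x [-0.133  0.991 -0.001] y [0.991 0.133 0.003] rel piv -0.0685 -0.0013 q [ 0.57  0.54 -0.33  1.89  0.24  0.75  0.24] F [ 0.5  0.2 -0. ] w 1.0
[(array([523.28333333, 293.31666667]), array([ 0,  0,  8,  8, 60], dtype=int32)), (array([580.59734267, 408.50855279]), array([    0,    42,   120,   148, 12569], dtype=int32))]
```

View pics/c5.png

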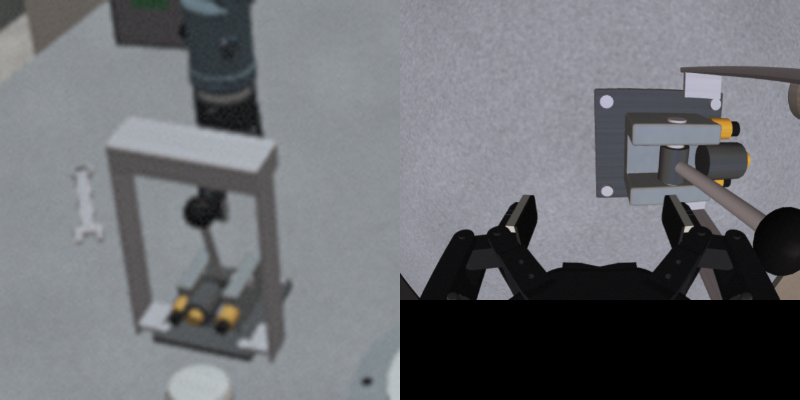

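The crop shows the knob at scene pixel ≈(250,215), leaning forward away from the finger, with zero force, so it has snapped ahead. I'll retreat and go to hover over the plunger.

Call:
drive_tool:
  motion:
    - {"tx": 0,"ty": -3,"tz": 0,"spin": 0}
    - {"tx": 0,"ty": -3,"tz": 0,"spin": 0}
    - {"tx": 0,"ty": -3,"tz": 0,"spin": 0}
    - {"tx": 0,"ty": 0,"tz": -5.2,"spin": 0}
    - {"tx": 0,"ty": 0,"tz": -5.2,"spin": 0}
    - {"tx": 5.22,"ty": 1.5,"tz": 0,"spin": 0}
    - {"tx": 5.22,"ty": 1.5,"tz": 0,"spin": 0}
    - {"tx": 5.22,"ty": 1.5,"tz": 0,"spin": 0}
    - {"tx": 5.22,"ty": 1.5,"tz": 0,"spin": 0}
    - {"tx": 5.22,"ty": 1.5,"tz": 0,"spin": 0}
    - {"tx": 5.22,"ty": 1.5,"tz": 0,"spin": 0}
    - {"tx": 5.22,"ty": 1.5,"tz": 0,"spin": 0}
    - {"tx": 5.22,"ty": 1.5,"tz": 0,"spin": 0}
    - {"tx": 5.22,"ty": 1.5,"tz": 0,"spin": 0}
    - {"tx": 0,"ty": 0,"tz": 0,"spin": -0.183}
    - {"tx": 0,"ty": 0,"tz": 0,"spin": -0.183}
    - {"tx": 0,"ty": 0,"tz": 0,"spin": -0.183}
    - {"tx": 0,"ty": 0,"tz": 0,"spin": -0.183}
    - {"tx": 0,"ty": 0,"tz": 0,"spin": -0.183}
    - {"tx": 0,"ty": 0,"tz": 0,"spin": 0}

```text
time: 9.85
tool_pos: [0.4814, 0.258, 0.2194]
eef_rot: [0.815, 3.034, 0.001]
wrist_force: [0.4, -0.3, -0.3]
gripper_width: 1.002
finger_force: 0.0
```

```bash
python3 - <<'E'
from h import *
o,M=info()
s=camera("scene");p=camera_params("wrist");w=camera("wrist");cv2.imwrite("pics/w6.png",w);cv2.imwrite("pics/s6.png",s)
# lever knob in scene
for c,q in blobs(s,(225,195,280,235),black):
    o2,d=ray("scene",c); a=(o2[:2]-PIV)@YA; b=d[:2]@YA; x=o2-d*a/b; print("lever?",c,q,x,"angle",.3+np.arctan2((x[:2]-PIV)@XA,x[2]-.06))
K=p["camera_matrix"];E=p["extrinsics"]
def proj(X):
    v=E[:3,:3]@X+E[:3,3]; v=v*[1,-1,-1]; r=np.hypot(*v[:2]); th=np.arctan2(r,v[2]); return K[:2,2]+K[0,0]*th*v[:2]/r
u=proj(np.array([.4818,.258,.128])); print("expected top centre px",u)
x0,y0=(u-60).astype(int)
for c,q in blobs(w,(max(x0,0),max(y0,0),x0+120,min(480,y0+120)),lambda a:a.max(2)<38): print(c,q,plane("wrist",c,.12,p))
E
```

```text
t 9.85 p [0.4814 0.258  0.2194] x [-0.865  0.501  0.   ] y [0.501 0.865 0.001] rel piv -0.0188 0.4682 q [ 0.04  0.5  -0.8   1.79  0.41  1.03  0.12] F [ 0.4 -0.3 -0.3] w 1.002
lever? [249.20212766 215.03191489] [19 15 11 11 94] [ 0.60894946 -0.19649108  0.1843055 ] angle 0.6214089107659929
expected top centre px [320.66271725 248.20168049]
[321.15990099 237.57821782] [  38   19   48   58 2020] [0.47780538 0.26076381 0.12      ]
```

View pics/w6.png

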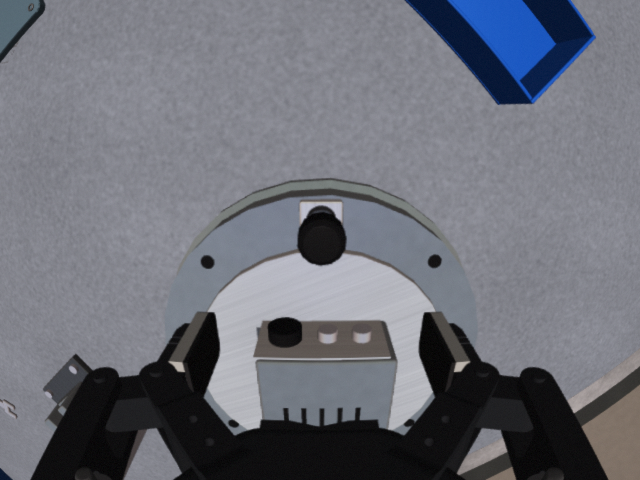

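The lever reads 0.62, which is float. The wrist view shows the plunger knob at (322,240), centred between the fingers, with the amplifier behind it. Descend and grip.

Call:
drive_tool:
  motion:
    - {"tx": 0,"ty": 0,"tz": 3.2,"spin": 0}
    - {"tx": 0,"ty": 0,"tz": 3.2,"spin": 0}
    - {"tx": 0,"ty": 0,"tz": 3.2,"spin": 0}
    - {"tx": 0,"ty": 0,"tz": 2.0,"spin": 0}
    - {"tx": 0,"ty": 0,"tz": 1.1,"spin": 0}
    - {"tx": 0,"ty": 0,"tz": 0,"spin": 0}

```text
time: 10.7
tool_pos: [0.4811, 0.2581, 0.0922]
eef_rot: [-0.812, -3.034, 0.0]
wrist_force: [-0.0, -0.0, 0.1]
gripper_width: 0.999
finger_force: 0.0
```

Call:
drive_tool:
  motion:
    - {"tx": 0,"ty": 0,"tz": 0,"spin": 0}
    - {"tx": 0,"ty": 0,"tz": 0,"spin": 0}
    - {"tx": 0,"ty": 0,"tz": 0,"spin": 0}
    - {"tx": 0,"ty": 0,"tz": 0,"spin": 0}
    - {"tx": 0,"ty": 0,"tz": 0,"spin": 0}
    - {"tx": 0,"ty": 0,"tz": 0,"spin": 0}
    - {"tx": 0,"ty": 0,"tz": 0,"spin": 0}
    - {"tx": 0,"ty": 0,"tz": 0,"spin": 0}
  jaw: 0
  newtons: 40

```text
time: 11.7
tool_pos: [0.4817, 0.2585, 0.0931]
eef_rot: [0.812, 3.034, 0.002]
wrist_force: [-1.6, -0.2, 6.9]
gripper_width: 0.381
finger_force: 39.5
```

Call:
drive_tool:
  motion:
    - {"tx": 0,"ty": 0,"tz": -0.4,"spin": 0}
    - {"tx": 0,"ty": 0,"tz": -0.4,"spin": 0}
    - {"tx": 0,"ty": 0,"tz": -0.4,"spin": 0}
    - {"tx": 0,"ty": 0,"tz": -0.5,"spin": 0}
    - {"tx": 0,"ty": 0,"tz": 0,"spin": 0}

```text
time: 12.32
tool_pos: [0.4811, 0.2576, 0.1094]
eef_rot: [0.812, 3.035, -0.001]
wrist_force: [2.8, -0.5, -7.6]
gripper_width: 0.381
finger_force: 40.5
```

```bash
python3 - <<'E'
from h import *
o,M=info()
C=np.array([.6118,.183]); p=o["tool_pos"][:2]; th=np.arctan2(*(p-C)[::-1]); r=np.linalg.norm(p-C); print(np.degrees(th),r)
# arc rows: cumulative pose, each step rotates yaw by dth
ty0=np.arctan2(M[1,1],M[0,1]); n=10; D=np.pi/4
for d in (D,):
  yaw=ty0
  h=d/n
  pts=[C+.15*np.array([np.cos(np.radians(150)+h*i),np.sin(np.radians(150)+h*i)]) for i in range(n+1)]
  q=p
  for i in range(1,n+1):
    dv=pts[i]-(pts[i-1]); yv=np.array([np.cos(yaw),np.sin(yaw)]); xv=np.array([-yv[1],yv[0]])
    print(i,"tx %.3f ty %.3f spin %.4f"%(dv@xv*100,dv@yv*100,-h)); yaw+=h
print(pts[-1])
E
```

```text
t 12.325 p [0.4811 0.2576 0.1094] x [-0.866  0.499 -0.   ] y [ 0.499  0.866 -0.   ] rel piv -0.0192 0.4679 q [-0.04  0.64 -0.71  1.87  0.55  0.83  0.01] F [ 2.8 -0.5 -7.6] w 0.381
150.28516583812097 0.1505126625257033
1 tx -0.046 ty -1.177 spin -0.0785
2 tx -0.046 ty -1.177 spin -0.0785
3 tx -0.046 ty -1.177 spin -0.0785
4 tx -0.046 ty -1.177 spin -0.0785
5 tx -0.046 ty -1.177 spin -0.0785
6 tx -0.046 ty -1.177 spin -0.0785
7 tx -0.046 ty -1.177 spin -0.0785
8 tx -0.046 ty -1.177 spin -0.0785
9 tx -0.046 ty -1.177 spin -0.0785
10 tx -0.046 ty -1.177 spin -0.0785
[0.46691113 0.14417714]
```

Call:
drive_tool:
  motion:
    - {"tx": -0.05,"ty": -1.18,"tz": 0,"spin": -0.0785}
    - {"tx": -0.05,"ty": -1.18,"tz": 0,"spin": -0.0785}
    - {"tx": -0.05,"ty": -1.18,"tz": 0,"spin": -0.0785}
    - {"tx": -0.05,"ty": -1.18,"tz": 0,"spin": -0.0785}
    - {"tx": -0.05,"ty": -1.18,"tz": 0,"spin": -0.0785}
    - {"tx": -0.05,"ty": -1.18,"tz": 0,"spin": -0.0785}
    - {"tx": -0.05,"ty": -1.18,"tz": 0,"spin": -0.0785}
    - {"tx": -0.05,"ty": -1.18,"tz": 0,"spin": -0.0785}
    - {"tx": -0.05,"ty": -1.18,"tz": 0,"spin": -0.0785}
    - {"tx": -0.05,"ty": -1.18,"tz": 0,"spin": -0.0785}
    - {"tx": 0,"ty": 0,"tz": 0,"spin": 0}
    - {"tx": 0,"ty": 0,"tz": 0,"spin": 0}

```text
time: 13.82
tool_pos: [0.468, 0.1446, 0.1098]
eef_rot: [-0.41, 3.112, 0.003]
wrist_force: [5.9, 2.8, -8.4]
gripper_width: 0.377
finger_force: 40.7
```

```bash
python3 - <<'E'
from h import *
o,M=info(); C=np.array([.6118,.183]); p=o["tool_pos"][:2]
print(np.degrees(np.arctan2(*(p-C)[::-1]))%360,np.linalg.norm(p-C)); need(M,o["tool_pos"],[.4669,.1442,.1094])
E
```

```text
t 13.825 p [0.468  0.1446 0.1098] x [-0.966 -0.259 -0.003] y [-0.259  0.966  0.001] rel piv -0.0486 0.3579 q [ 0.31  0.63 -0.91  2.01  0.68  0.83  0.85] F [ 5.9  2.8 -8.4] w 0.377
194.9581449261147 0.148877128953097
shift tool cm [ 0.11 -0.01  0.04]
```

Call:
drive_tool:
  motion:
    - {"tx": 0,"ty": 0,"tz": 0.4,"spin": 0}
    - {"tx": 0,"ty": 0,"tz": 0.3,"spin": 0}
    - {"tx": 0,"ty": 0,"tz": 0.3,"spin": 0}
    - {"tx": 0,"ty": 0,"tz": 0.2,"spin": 0}
    - {"tx": 0,"ty": 0,"tz": 0.2,"spin": 0}
    - {"tx": 0,"ty": 0,"tz": 0,"spin": 0}

```text
time: 14.58
tool_pos: [0.4679, 0.1451, 0.0959]
eef_rot: [-0.411, 3.112, 0.003]
wrist_force: [5.5, 2.8, -7.0]
gripper_width: 0.381
finger_force: 40.9
```

The pin is about 7 mm into the hole. Release and back off.

Call:
drive_tool:
  motion:
    - {"tx": 0,"ty": 0,"tz": 0.2,"spin": 0}
    - {"tx": 0,"ty": 0,"tz": 0,"spin": 0}
    - {"tx": 0,"ty": 0,"tz": 0,"spin": 0}

```text
time: 14.95
tool_pos: [0.4678, 0.1452, 0.0939]
eef_rot: [-0.411, 3.112, 0.003]
wrist_force: [4.9, 3.2, -6.2]
gripper_width: 0.377
finger_force: 41.0
```

Call:
drive_tool:
  motion:
    - {"tx": 0,"ty": 0,"tz": 0,"spin": 0}
    - {"tx": 0,"ty": 0,"tz": 0,"spin": 0}
    - {"tx": 0,"ty": 0,"tz": 0,"spin": 0}
    - {"tx": 0,"ty": 0,"tz": 0,"spin": 0}
    - {"tx": 0,"ty": 0,"tz": 0,"spin": 0}
    - {"tx": 0,"ty": 0,"tz": 0,"spin": 0}
    - {"tx": 0,"ty": 0,"tz": -2,"spin": 0}
    - {"tx": 0,"ty": 0,"tz": -3,"spin": 0}
    - {"tx": 0,"ty": 0,"tz": -4,"spin": 0}
    - {"tx": 0,"ty": 0,"tz": -4,"spin": 0}
    - {"tx": 4,"ty": 0,"tz": 0,"spin": 0}
    - {"tx": 4,"ty": 0,"tz": 0,"spin": 0}
    - {"tx": 0,"ty": 0,"tz": 0,"spin": 0}
  jaw: 1

```text
time: 16.58
tool_pos: [0.3868, 0.1217, 0.2228]
eef_rot: [0.411, -3.113, 0.005]
wrist_force: [0.0, 0.8, 0.2]
gripper_width: 1.0
finger_force: 0.0
```

```bash
python3 - <<'E'
from h import *
info()
s=camera("scene");t=camera("top");w=camera("wrist")
T=blobs(t,(245,260,295,310),black);S=blobs(s,(360,215,420,270),black);print(T,S)
for a in T:
  for b in S:
    x,e=tri([ray("top",a[0]),ray("scene",b[0])]); print(x,e,np.degrees(np.arctan2(x[1]-.183,x[0]-.6118))%360)
print([(c,q) for c,q in blobs(s,(225,195,280,235),black)])
cv2.imwrite("pics/c7.png",np.hstack([cv2.resize(s[170:350,190:530],(400,212)),cv2.resize(t[110:370,90:530],(400,212))]))
cv2.imwrite("pics/c8.png",np.vstack([cv2.imread("pics/c7.png"),cv2.copyMakeBorder(cv2.resize(w,(480,360)),0,0,160,160,0)]))
E
```

```text
t 16.575 p [0.3868 0.1217 0.2228] x [-0.966 -0.26   0.002] y [-0.26   0.966 -0.003] rel piv -0.1322 0.347 q [ 0.6   0.32 -1.17  2.1   0.37  0.94  1.06] F [0.  0.8 0.2] w 1.0
[(array([267.11764706, 291.05882353]), array([ 17,  26,  11,  11, 102], dtype=int32)), (array([268.64705882, 305.11764706]), array([19, 41, 10,  9, 17], dtype=int32))] [(array([375.47560976, 237.97560976]), array([11, 18, 10, 11, 82], dtype=int32))]
[0.46715044 0.14269714 0.11080897] [np.float64(0.000759373436164938), np.float64(0.0007593734361647838)] 195.56912204558478
[0.43388624 0.13575811 0.08393815] [np.float64(0.005393140952960801), np.float64(0.005393140952960824)] 194.870733364365
[(array([249.17021277, 214.94680851]), array([19, 15, 11, 11, 94], dtype=int32))]
```

View pics/c8.png

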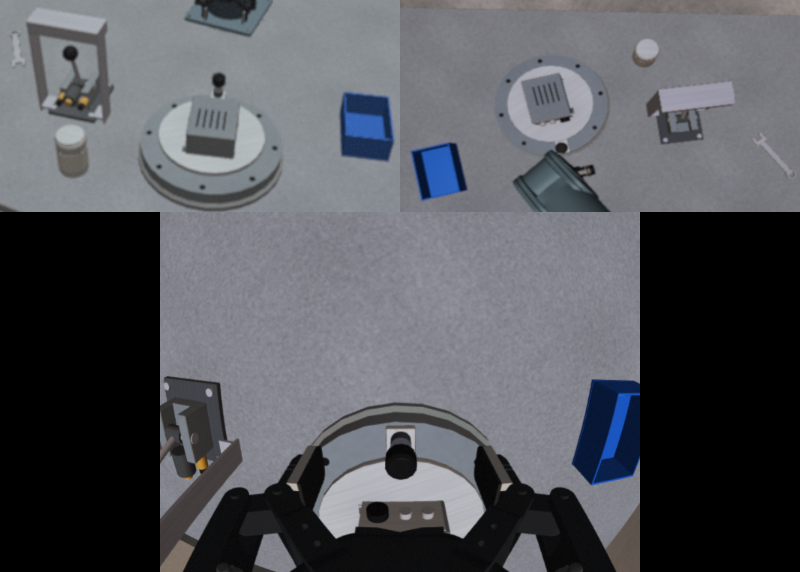

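The plunger knob triangulates to z 0.111, the same as when it was seated at the start, and at 195°, which is 45° on. The lever is still in float, the other items haven't moved and the gripper is clear.

```bash
python3 -c "
from station import *
print(sign_off())"
```

```text
the job is handed in; nothing more can be done
None
```

The job is handed in: the lever is in the float notch (about 0.62 rad), the table is turned 45° counter-clockwise with the plunger fully down in the next hole, and the tin, wrench and bin were left alone. It took about 17 s of robot time; the interface offers no tilt, so the gripper stayed upright and pushed the lever with its open front finger, held low enough to pass under the hood.

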